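Hand the lock over between two tilt-out recycling bins

ROBOT

A 6-joint arm with a two-finger parallel gripper is mounted at the origin on the work surface. World frame = base frame: x ahead of the robot, y to its left, z up, the work surface at z = 0. Lengths are in m, angles in rad, forces in N, time in s.
With the tool pointing down it reaches from about 0.375 to 0.925 m from the base axis. Payload 5.7 kg.
Tool frame: the origin (TCP) lies between the finger pads; the fingertips stand 11 mm ahead of it and the grasp point (between the pads) lies 8 mm behind it (tip_extent is the distance from the TCP to the fingertips, in m); z points along the fingers, y is the line along which they close (so a half turn about z gives the same grasp; the last joint's range is limited). The gripper opens to 88 mm and grips with 3 to 60 N. Pads are 20 mm wide; open, the fingers measure 115 mm over their backs; the gripper's body (75 mm by 178 mm) begins 61 mm behind the grasp point.
Start: joints at [1.226, 0.359, 1.51, -0, 1.272, -0.115], TCP at [0.137, 0.584, 0.234] pointing down, gripper open.
Joint ranges: [-2.97, 2.97], [-1.01, 2.36], [0.21, 2.38], [-0.96, 4.11], [0.2, 2.71], [-2.98, 2.98]. Speed limits (rad/s): [2.39, 2.39, 3.14, 3.14, 3.14, 3.14].

INTERFACE

Orientations are given as a unit quaternion [w, x, y, z].
In Python, from station import * gives the robot as it stands. Calls block until the motion is done:
- move_to(position, orientation): joint-space move of the TCP to a pose.
- movel(position, ori=None, rate=0.15, threshold=None): straight line of the TCP; ori=None keeps the orientation; rate is the mean speed in m/s. With threshold (N) it stops when the force on the tool has changed by that much, and returns True; else False.
- goto_joints(angles): joint-space move.
- grip(opening, grip_force=None): finger opening in m; grip_force is the grip in N (None keeps the last); returns when the fingers have stopped.
- sleep(seconds).
- inverse_kinematics(position, orientation): joint angles nearest the present ones, or None.
- get_state(): the state.
- grab_frame(name): name is "side" or "top"; returns the picture (384x512x3 uint8, blue, green, red); there is no depth.
- get_calibration(name): a dict with "fx", "fy", "cx", "cy" (pixels), "D" ([k1, k2, p1, p2, k3] as OpenCV has them; the pictures are not rectified), "view" (4x4, takes a point from world to camera coordinates). Camera axes: x right, y down, z forward; pixel columns grow to the right and rows downward; lengths in m; the calibration is good to about 2 mm. A picture is of the moment at which its call begins. get_calibration takes no time and is no camera call.
A pose or a line that the arm cannot do raises PlanningError and nothing moves.
- job_done(): hands the job in; it is judged then, once.
Trained networks look in the newest picture that a camera, given by its name, has taken for a name from the list of things; names that differ only in an ending like _2 or _b are one class to them, and where a whole thing is asked for, a point or a joint stands for the part that bears it (a point fixed in the world has none). Each returns a list of dicts, best first, with "conf" (0 to 1); they miss things now and then, are a little off and sometimes report something else, mostly with a low value. They report only what shows in the picture. A call takes as long as a camera call.
- boxes_of(camera, label): "extent" ([left, top, right, bottom] in pixels, round what is visible of it).
- trace(camera, label): "region" (384x512 bool, what is visible of it) and "extent" ([left, top, right, bottom] in pixels, round what is visible of it).
- tip_of(camera, label): "uv" ([column, row] in pixels: a listed point, or the origin of a listed thing).
The state is a dict: "t": time; "joint_positions": joint angles; "qvel": joint speeds; "effort": joint torques, N m; "tcp_pos": TCP position; "tool_rot": TCP orientation; "wrist_force": force on the tool from outside, world axes, zero at the start; "wrist_torque": the same for the moment, N m; "finger_gap": finger opening in m; "grasp_force": force on a finger pad.
Only numpy, scipy, OpenCV 4.12 (cv2) and the standard library are available. Lean on these libraries where they do the work, as an engineer would, in place of code of your own. Each camera call takes 0.05 s, during which the arm holds its last target. There are 200 camera calls.

TASK

Only one of these recycling bins may stand unlocked at the laundry hatch. First lock the blue bin by pushing its raised red lever fully down, then release the green bin by flicking its lowered red lever fully up, and let go. Leave the yellow bin's lever and the glass lunch container as they are.

Things in the scene. Friction and masses are not known exactly. Their poses are not given: they have to be found in the camera images.
- blue_bin: Fixed bench-top bin, blue roof, tilt-out front and back, white sides: 170 (x) x 156 (y) x 150 mm high. Origin: centre of underside; x runs front to back (front face at x = -85 mm, towards the robot), y across, z up. Two steel cheeks (44 mm across, tops at 176 mm) on the roof carry the lever; its hinge axis is parallel to y through x = -20, z = 166 mm, and the lever is centred at y = 0.
- blue_lever (a joint): Its lever, rad: 0 = level, down, locked (stop); 0.9 = tip up, released (stop). Starts 0.75 to 0.9. Straight bar 10 mm thick, mid-line 125 mm from hinge axis to tip, towards the front: 14 mm steel arm, last 45 mm a red paddle 18 mm wide. At angle a, a point r along it is r*cos(a) before the axis and r*sin(a) above. Stiff, no spring: stays where left; 2 to 4 N at the paddle moves it.
- green_bin: Fixed bin of the same make, sizes and frame as blue_bin, but green. With its lever down, the last 60 mm of the lever stick out past the front panel, with at least 80 mm of free air under and beside them. The bins' places are exchanged at random; neighbours stand at least 200 mm apart, centre to centre.
- green_lever (a joint): The green bin's lever: same shape, values and stiffness as blue_lever. Starts down, 0 to 0.06. A small steel catch nose under the arm, 70 to 75 mm from the hinge axis, reaches 16 mm below the mid-line.
- yellow_tip (a point): Tip of the red lever of the third bin (same make, but yellow): the end of its mid-line, 125 mm from its hinge axis. This lever starts anywhere between down and up and is to be left alone.
- lunch_glass: Loose clear glass lunch container, open on top, 160 x 110 x 55 mm (176 mm over its end lugs), standing between the robot and the bins. Origin: centre of its underside, x along its length. To be left alone.

How it is judged:
By the outcome, as a careful person would: the job done as asked, in the order asked, and still so for the second after the job is handed in, with the robot touching nothing.
It also fails if it takes over 42 s, if anything falls off the work surface, if the arm or the gripper's body presses on something with over 40 N, if the wrist force passes 120 N, or if a joint passes its speed limit or range.

## Working session

There is one attempt and no reset: what is moved stays moved. The work goes in short steps, each a Python script; the robot and the scene stay as the last script left them, time stands still between calls to the robot, and variables do not carry over. Pictures are saved under pics/ and viewed, at most 10 in all, crops included, and the job is handed in when it is done.

```bash
mkdir -p pics
python3 - <<'E'
from station import *
import cv2,numpy as np
ims=[]
for c in("side","top"):
    im=grab_frame(c);cv2.imwrite(f"pics/{c}0.png",im)
    k=get_calibration(c);print(c,{a:np.round(b,4).tolist() for a,b in k.items()})
    for l in("blue_bin","green_bin","blue_lever","green_lever","yellow_tip","lunch_glass"):
        print(l,[(np.round(d["uv"],1).tolist(),round(d["conf"],2)) for d in tip_of(c,l)[:2]] if "lever" not in l else "", [(np.round(d["extent"]).tolist(),round(d["conf"],2)) for d in boxes_of(c,l)[:3]])
print(get_state()["t"],get_state()["tool_rot"])
E
```

```text
side {'fx': 481.2214, 'fy': 481.2214, 'cx': 253.5319, 'cy': 193.313, 'D': [-0.1418, 0.0, 0.0, 0.0, 0.0], 'view': [[0.9632, -0.2686, 0.0032, -0.4816], [-0.2528, -0.9105, -0.3273, 0.1855], [0.0908, 0.3145, -0.9449, 1.3673], [0.0, 0.0, 0.0, 1.0]]}
blue_bin [([283.0, 123.7], 0.63)] [([246.0, 74.0, 319.0, 150.0], 0.98)]
green_bin [([315.2, 297.8], 0.57)] [([271.0, 254.0, 366.0, 333.0], 0.64)]
blue_lever  [([249.0, 79.0, 284.0, 103.0], 0.47)]
green_lever  [([268.0, 286.0, 321.0, 312.0], 0.59)]
yellow_tip [([240.3, 190.4], 0.86)] [([241.0, 188.0, 287.0, 196.0], 0.86)]
lunch_glass [([187.9, 153.0], 0.7)] [([162.0, 119.0, 219.0, 182.0], 0.79)]
top {'fx': 364.5788, 'fy': 364.5788, 'cx': 250.4509, 'cy': 189.4026, 'D': [-0.0728, 0.0, 0.0, 0.0, 0.0], 'view': [[0.0276, -0.9994, -0.0209, 0.0027], [-0.9969, -0.0259, -0.0748, 0.5053], [0.0743, 0.0229, -0.997, 1.0368], [0.0, 0.0, 0.0, 1.0]]}
blue_bin [([170.3, 134.9], 0.61)] [([122.0, 87.0, 200.0, 164.0], 0.68)]
green_bin [([355.7, 158.6], 0.92)] [([329.0, 119.0, 400.0, 207.0], 0.67)]
blue_lever  [([133.0, 120.0, 161.0, 156.0], 0.78)]
green_lever  [([365.0, 157.0, 374.0, 207.0], 0.75)]
yellow_tip [([259.1, 195.4], 0.58)] [([254.0, 155.0, 269.0, 192.0], 0.74)]
lunch_glass [([173.8, 234.1], 0.79)] [([139.0, 210.0, 205.0, 264.0], 0.75)]
1.1 [-2.30794337e-06  1.14637312e-01  9.93407411e-01 -4.44814137e-05]
```

View pics/side0.png

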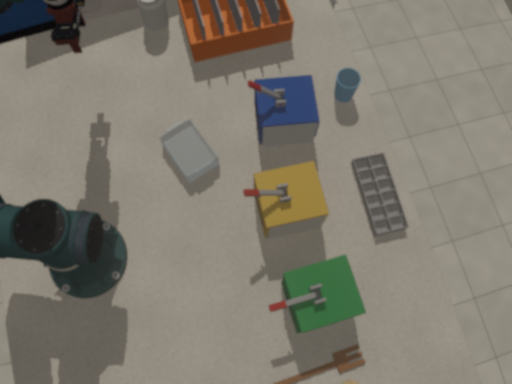

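View pics/top0.png

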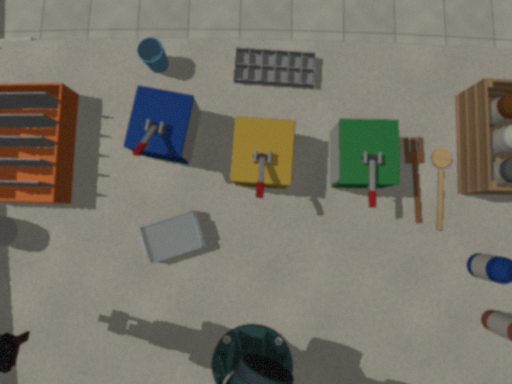

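The pictures show blue at the left of the top view (lever up, paddle near 145,145), yellow in the middle (259,175) and green at the right (lever down, tip 373,206). The glass is in front of blue. Next I fit the bin poses.

```bash
cat > fit.py <<'E'
import cv2,numpy as np,json
from scipy.optimize import minimize
from station import get_calibration
CAL={c:get_calibration(c) for c in("side","top")}
def proj(c,P):
    k=CAL[c];V=np.array(k["view"]);K=np.array([[k["fx"],0,k["cx"]],[0,k["fy"],k["cy"]],[0,0,1.]])
    return cv2.projectPoints(np.float64(P).reshape(-1,1,3),cv2.Rodrigues(V[:3,:3])[0],V[:3,3],K,np.float64(k["D"]))[0].reshape(-1,2)
def world(p,q):
    c,s=np.cos(p[2]),np.sin(p[2]);q=np.atleast_2d(q)
    return np.c_[p[0]+c*q[:,0]-s*q[:,1],p[1]+s*q[:,0]+c*q[:,1],q[:,2]]
HUE={"blue":(105,130),"green":(50,85),"yellow":(15,32)}
def masks(im,col):
    h=cv2.cvtColor(im,cv2.COLOR_BGR2HSV);lo,hi=HUE[col]
    m=cv2.inRange(h,(lo,90,30),(hi,255,255))
    r=cv2.inRange(h,(0,110,60),(8,255,255))|cv2.inRange(h,(172,110,60),(179,255,255))
    return m,r
roof=[(-.085,-.078,.15),(.085,-.078,.15),(.085,.078,.15),(-.085,.078,.15)]
front=[(-.085,-.078,0),(-.085,.078,0)];back=[(.085,-.078,0),(.085,.078,0)]
S=8
def model(c,p):
    V=np.array(CAL[c]["view"]);cam=-V[:3,:3].T@V[:3,3]
    lx=np.cos(p[2])*(cam[0]-p[0])+np.sin(p[2])*(cam[1]-p[1])
    q=roof+(front if lx<-.085 else [])+(back if lx>.085 else [])
    return proj(c,world(p,q))
def ras(pts,o,n=1200):
    m=np.zeros((n,n),np.uint8);cv2.fillConvexPoly(m,np.int32(np.round((cv2.convexHull(np.float32(pts)).reshape(-1,2)-o)*S)),1);return m
def fitbin(ims,col,seeds,p0):
    obs={}
    for c in ims:
        m,_=masks(ims[c],col);n,l,st,ce=cv2.connectedComponentsWithStats(m)
        u=seeds[c]; i=min((i for i in range(1,n) if st[i,4]>800),key=lambda i:np.hypot(*(ce[i]-u)))
        o=np.array([st[i,0]-25,st[i,1]-25])
        comp=cv2.morphologyEx((l==i).astype(np.uint8),cv2.MORPH_OPEN,np.ones((3,3)))
        pts=np.argwhere(comp)[:,::-1].astype(float)
        pts=np.vstack([pts+d for d in((-.4,-.4),(.4,-.4),(-.4,.4),(.4,.4))])
        obs[c]=(ras(pts,o),o)
    def cost(p):
        t=0
        for c,(m,o) in obs.items():
            r=ras(model(c,p),o);t+=1-(r&m).sum()/(r|m).sum()
        return t
    best=min((minimize(cost,np.r_[p0,w],method="Nelder-Mead",options=dict(initial_simplex=np.r_[p0,w]+np.array([[0,0,0],[.02,0,0],[0,.02,0],[0,0,.15]]),maxiter=150)) for w in(-.4,0,.4)),key=lambda r:r.fun)
    return best.x,best.fun
def lev(p,r,a): return world(p,[(-.020-r*np.cos(a),0,.166+r*np.sin(a))])[0]
def fitlever(ims,p):
    obs={}
    for c in ims:
        _,r=masks(ims[c],"blue");n,l,st,ce=cv2.connectedComponentsWithStats(r)
        e=proj(c,[lev(p,.102,.4)])[0]
        i=min((i for i in range(1,n) if st[i,4]>15),key=lambda i:np.hypot(*(ce[i]-e)));obs[c]=ce[i]
    A=np.linspace(-.1,1,221);E={c:np.hypot(*(proj(c,[lev(p,.1025,a) for a in A])-obs[c]).T) for c in obs}
    t=sum(v**2 for v in E.values());i=t.argmin()
    return A[i],{c:(round(A[v.argmin()],3),round(v[i],2)) for c,v in E.items()}
E
python3 - <<'E'
from fit import *
ims={c:cv2.imread(f"pics/{c}0.png") for c in CAL}
out={}
for col,s,p0 in(("blue",{"side":(287,100),"top":(160,122)},(.68,.2)),("green",{"side":(322,293),"top":(367,155)},(.62,-.32)),("yellow",{"side":(290,195),"top":(263,150)},(.64,-.03))):
    # seed xy from roof centre in top
    k=minimize(lambda q:((proj("top",[[q[0],q[1],.15]])[0]-s["top"])**2).sum(),p0,method="Nelder-Mead").x
    p,f=fitbin(ims,col,s,k);a,e=fitlever(ims,p);print(col,np.round(p,4),round(f,3),"a",a,e);out[col]=[*p,a]
    for c in ims:
        cv2.polylines(ims[c],[np.int32(proj(c,world(p,roof))*16)],True,(255,255,255),1,cv2.LINE_AA,4)
        cv2.line(ims[c],*[tuple(map(int,np.round(proj(c,[lev(p,r,a)])[0]))) for r in(0,.125)],(255,255,0),1)
json.dump(out,open("p.json","w"))
cv2.imwrite("pics/ov.png",np.hstack([cv2.resize(ims["top"][80:220,110:410],None,fx=1.5,fy=2*.75),cv2.resize(ims["side"][65:345,230:380],None,fx=.75,fy=.75)]) if 0 else cv2.resize(ims["top"][80:220,110:410],None,fx=2.6,fy=2.6))
E
```

```text
blue [ 0.6677  0.2602 -0.2881] 0.203 a 0.75 {'side': (np.float64(0.735), np.float64(2.92)), 'top': (np.float64(0.765), np.float64(4.55))}
green [ 0.6013 -0.2884  0.0488] 0.206 a -0.085 {'side': (np.float64(0.125), np.float64(2.26)), 'top': (np.float64(-0.1), np.float64(0.6))}
yellow [ 0.5991 -0.0136 -0.0501] 0.079 a 0.545 {'side': (np.float64(0.545), np.float64(0.08)), 'top': (np.float64(0.545), np.float64(0.42))}
```

View pics/ov.png

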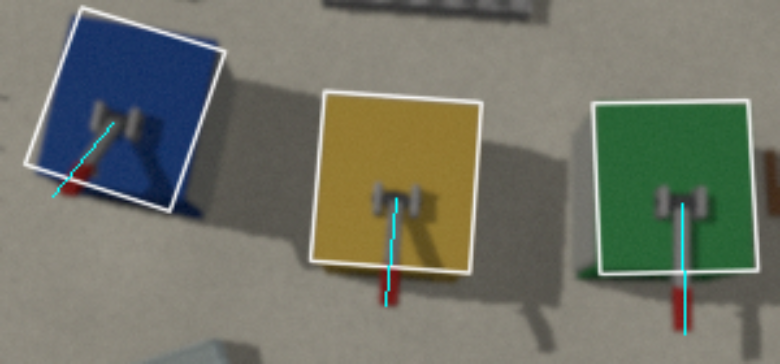

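Yellow's overlay fits well. The blue and green outlines are off by several pixels, so I'll check their masks.

Run:
```python
from fit import *
o=json.load(open("p.json"));t=[]
def tile(c,x,y,col):
    im=cv2.imread(f"pics/{c}0.png");m,_=masks(im,col);z=4
    cr=cv2.resize(im[y:y+95,x:x+100],None,fx=z,fy=z,interpolation=cv2.INTER_NEAREST)[:300]
    mm=cv2.resize(m,None,fx=z,fy=z,interpolation=cv2.INTER_NEAREST)[y*z:(y+95)*z,x*z:(x+100)*z]
    cr=cv2.resize(im[y:y+95,x:x+100],None,fx=z,fy=z,interpolation=cv2.INTER_NEAREST)
    cs,_=cv2.findContours(mm,cv2.RETR_EXTERNAL,2);cv2.drawContours(cr,cs,-1,(0,0,255),1)
    q=cv2.convexHull(np.float32(model(c,o[col][:3])))
    cv2.polylines(cr,[np.int32((q-[x,y])*z)],True,(255,255,255),1);return cv2.resize(cr,(400,300)) if 0 else cr[:300*95//75][:380]
a=np.vstack([np.hstack([tile("side",235,65,"blue"),tile("top",110,80,"blue")]),np.hstack([tile("side",268,248,"green"),tile("top",318,112,"green")])])
cv2.imwrite("pics/m.png",cv2.resize(a,(632,600)))
```

```text
(no output)
```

View pics/m.png

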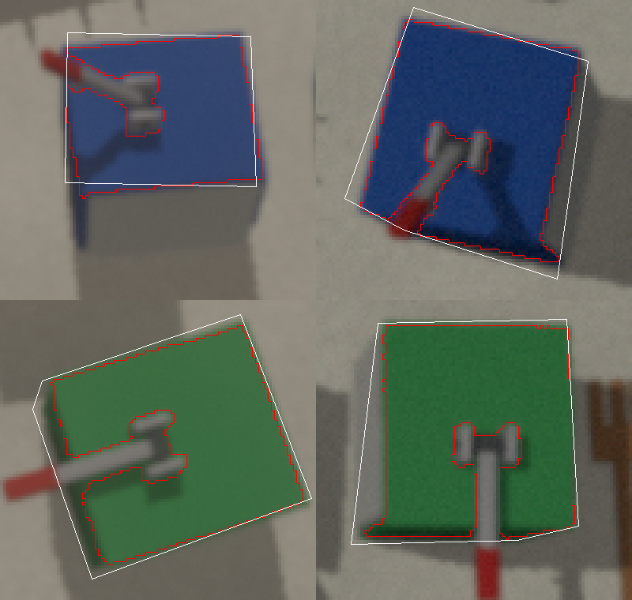

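The front panel spoils the hull, so I'll fit on the bright roof only.

```bash
python3 - <<'E'
s=open("fit.py").read()
s=s.replace("    q=roof+(front if lx<-.085 else [])+(back if lx>.085 else [])\n","    q=roof\n")
s=s.replace("        comp=cv2.morphologyEx((l==i).astype(np.uint8),cv2.MORPH_OPEN,np.ones((3,3)))",
"        v=ims[c].max(2);comp=cv2.morphologyEx(((l==i)&(v>.72*np.median(v[l==i]))).astype(np.uint8),cv2.MORPH_OPEN,np.ones((5,5)))")
open("fit.py","w").write(s)
E
cat > run.py <<'E'
from fit import *
ims={c:cv2.imread(f"pics/{c}0.png") for c in CAL}
raw={c:i.copy() for c,i in ims.items()};out={}
for col,s,p0 in(("blue",{"side":(287,100),"top":(160,122)},(.68,.2)),("green",{"side":(322,293),"top":(367,155)},(.62,-.32)),("yellow",{"side":(290,195),"top":(263,150)},(.64,-.03))):
    k=minimize(lambda q:((proj("top",[[q[0],q[1],.15]])[0]-s["top"])**2).sum(),p0,method="Nelder-Mead").x
    p,f=fitbin(raw,col,s,k);a,e=fitlever(raw,p);print(col,np.round(p,4),round(f,3),"a",a,e);out[col]=[*p,a]
    for c in raw:
        print("  ",c,np.round(fitbin({c:raw[c]},col,s,k)[0],4))
        cv2.polylines(ims[c],[np.int32(proj(c,world(p,roof))*16)],True,(255,255,255),1,cv2.LINE_AA,4)
        cv2.line(ims[c],*[tuple(map(int,np.round(proj(c,[lev(p,r,a)])[0]))) for r in(0,.125)],(255,255,0),1)
json.dump(out,open("p.json","w"))
cv2.imwrite("pics/ov2.png",np.vstack([cv2.resize(ims["top"][80:220,110:410],(620,290)),cv2.resize(cv2.rotate(ims["side"][65:345,230:380],0),(620,310))]))
E
python3 run.py
```

```text
blue [ 0.6672  0.2581 -0.1666] 0.087 a 0.805 {'side': (np.float64(0.8), np.float64(0.93)), 'top': (np.float64(0.805), np.float64(0.77))}
   side [ 0.6664  0.2582 -0.1764]
   top [ 0.6679  0.2578 -0.1721]
green [ 0.5994 -0.2887  0.0135] 0.074 a 0.04999999999999999 {'side': (np.float64(0.14), np.float64(0.74)), 'top': (np.float64(0.015), np.float64(1.13))}
   side [ 0.5992 -0.2882  0.0137]
   top [ 0.601  -0.2889  0.015 ]
yellow [ 0.597  -0.0147 -0.0404] 0.061 a 0.5800000000000001 {'side': (np.float64(0.585), np.float64(0.38)), 'top': (np.float64(0.58), np.float64(0.54))}
   side [ 0.5966 -0.0158 -0.0628]
   top [ 0.5972 -0.0143 -0.0408]
```

View pics/ov2.png

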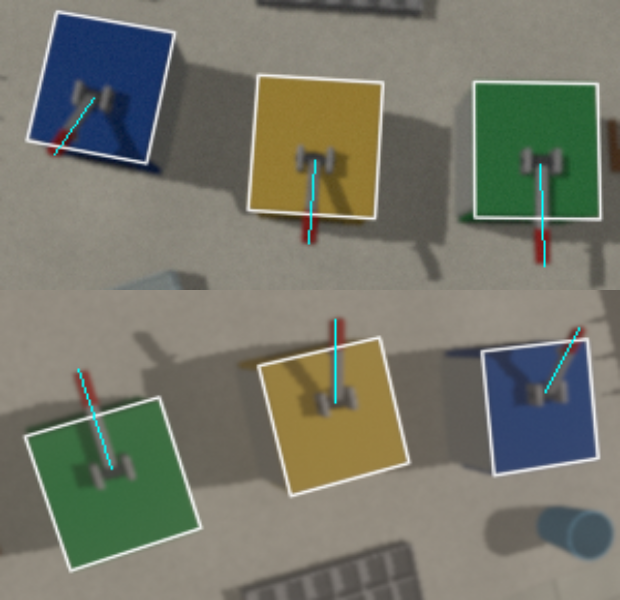

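The overlays now sit on the roofs and levers to within about 2 mm. I'll push the blue lever down now.

```bash
cat > mv.py <<'E'
from fit import *
from station import *
from scipy.spatial.transform import Rotation as R
P=json.load(open("p.json"))
def ori(p,flip=0):
    s,c=np.sin(p[2]),np.cos(p[2]);y=np.array([-s,c,0])*(-1 if flip else 1);z=np.array([0,0,-1.])
    q=R.from_matrix(np.c_[np.cross(y,z),y,z]).as_quat();return np.r_[q[3],q[:3]]
def pick(p,pos):
    g=[(np.abs(np.array(j)-get_state()["joint_positions"]).max(),f) for f in(0,1) if (j:=inverse_kinematics(pos,ori(p,f))) is not None]
    return ori(p,min(g)[1])
def st():
    s=get_state();print(round(s["t"],2),np.round(s["tcp_pos"],4),"F",np.round(s["wrist_force"],1),"gap",round(s["finger_gap"],4))
E
python3 - <<'E'
from mv import *
p=P["blue"]
grip(0,20)
t=get_state()["tcp_pos"];movel([t[0],t[1],.38],rate=.3)
at=lambda a,h=0:lev(p,.105,a)+[0,0,.016+h]
q=pick(p,at(.9,.06));move_to(at(.9,.06),q);st()
for a in(.9,.7,.5,.3,.12): movel(at(a),rate=.12);st()
print(movel(at(0,-.012),rate=.04,threshold=14));st()
im={c:grab_frame(c) for c in CAL}
movel(get_state()["tcp_pos"]+np.array([0,0,.15]),rate=.3);st()
im={c:grab_frame(c) for c in CAL}
for c in im: cv2.imwrite(f"pics/{c}1.png",im[c])
print(fitlever(im,p))
E
```

```text
5.06 [0.5826 0.2732 0.3244] F [-1.   0.5 -1.3] gap 0.0005
5.71 [0.5833 0.2726 0.2647] F [0.2 0.4 0.3] gap 0.0006
6.03 [0.5683 0.2749 0.2503] F [ 0.6 -0.5  0.7] gap 0.0004
6.36 [0.5565 0.2766 0.2324] F [0.7 0.2 0.6] gap 0.0004
6.68 [0.5483 0.2779 0.2129] F [ 0.3  0.3 -0.2] gap 0.0002
6.99 [0.5444 0.2785 0.1945] F [ 0.2 -0.1  0.8] gap 0.0004
True
7.42 [0.5447 0.2791 0.1821] F [-0.9  0.2  8.6] gap 0.0007
8.18 [0.5443 0.279  0.3312] F [-0.4 -0.1  0.1] gap 0.0003
(np.float64(-0.1), {'side': (np.float64(0.045), np.float64(2.68)), 'top': (np.float64(-0.1), np.float64(114.26))})
```

```bash
python3 -c "
import cv2,numpy as np
a=cv2.imread('pics/side1.png')[50:220,150:350];b=cv2.imread('pics/top1.png')[60:230,100:300]
cv2.imwrite('pics/b1.png',np.hstack([cv2.resize(i,(400,340)) for i in(a,b)]))"
```

```text
(no output)
```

View pics/b1.png

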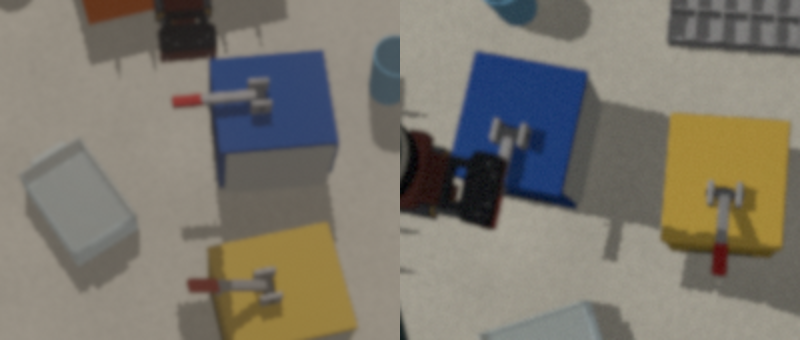

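Blue's lever now looks level in the side crop, with its tip near (175,100). I'll move over to green, and before actuating it check blue from the top view.

```bash
python3 - <<'E'
from mv import *
p=P["green"]
at=lambda a,h=0:lev(p,.104,a)+[0,0,h-.008]
b=get_state()["tcp_pos"];movel([b[0],b[1],.38],rate=.3)
q=pick(p,at(.03,.2));move_to(at(.03,.2),q);grip(.07);st()
im={c:grab_frame(c) for c in CAL}
for c in im: cv2.imwrite(f"pics/{c}2.png",im[c])
print("blue",fitlever(im,P["blue"]),"yellow",fitlever(im,P["yellow"]))
E
python3 -c "
import cv2,numpy as np
a=cv2.imread('pics/side2.png')[60:230,210:410];b=cv2.imread('pics/top2.png')[70:240,110:310]
cv2.imwrite('pics/b2.png',np.hstack([cv2.resize(i,(400,340)) for i in(a,b)]))"
```

```text
11.79 [ 0.4755 -0.2904  0.3611] F [ 0.1 -0.1  0.6] gap 0.07
blue (np.float64(0.05499999999999999), {'side': (np.float64(0.045), np.float64(0.22)), 'top': (np.float64(0.075), np.float64(0.31))}) yellow (np.float64(1.0), {'side': (np.float64(1.0), np.float64(88.25)), 'top': (np.float64(0.58), np.float64(14.45))})
```

View pics/b2.png

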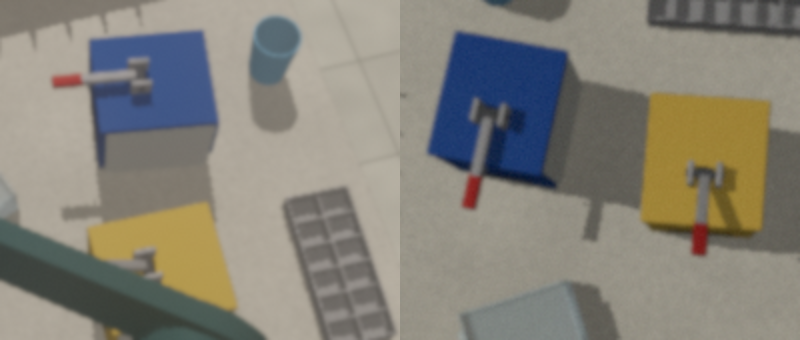

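Both views show blue level and down. The contact height of 0.171 m also equals the level lever's top, so it is at its stop. Now green: straddle the paddle, grip it, swing it up, release.

```bash
python3 - <<'E'
from mv import *
p=P["green"]
at=lambda a,h=0,r=.104:lev(p,r,a)+[0,0,h-.008]
print("stop",movel(at(.03),rate=.15,threshold=12));st()
grip(0,25);st()
for a in(.2,.4,.6,.8): movel(at(a),rate=.12);st()
print(movel(at(1.02),rate=.05,threshold=14));st()
g=get_state()["tcp_pos"]; d=np.array(g)-lev(p,0,0)+[0,0,.008];print("angle",np.arctan2(d[2],np.hypot(d[0],d[1])),np.linalg.norm(d))
grip(.07);st()
movel(get_state()["tcp_pos"]+np.array([0,0,.12]),rate=.25)
t=get_state()["tcp_pos"];goal=np.array([.40,-.05,.40])
movel([t[0]-.06,t[1],.42],rate=.3);goto_joints(np.array(get_state()["joint_positions"])*[1,1,1,1,1,1]+[-.9,0,0,0,0,0]);st()
im={c:grab_frame(c) for c in CAL}
for c in im: cv2.imwrite(f"pics/{c}3.png",im[c])
for k in P: print(k,fitlever(im,P[k]))
E
python3 -c "
import cv2,numpy as np
a=cv2.imread('pics/side3.png')[60:350,150:400];b=cv2.imread('pics/top3.png')[70:290,110:430]
cv2.imwrite('pics/b3.png',np.hstack([cv2.resize(a,(375,435)),cv2.resize(b,(425,435))]))"
```

```text
stop False
13.38 [ 0.476  -0.2908  0.1619] F [-1.1 -0.3  0.6] gap 0.0699
14.22 [ 0.4754 -0.2897  0.161 ] F [1.  3.8 0.6] gap 0.018
14.53 [ 0.4771 -0.2896  0.1789] F [-0.9  5.3  1.8] gap 0.0179
14.85 [ 0.4831 -0.2896  0.1987] F [-2.1  5.1  3. ] gap 0.0178
15.18 [ 0.4933 -0.2895  0.2172] F [-2.6  5.4  4.2] gap 0.0179
15.5 [ 0.5071 -0.2893  0.2334] F [-3.7  5.4  4.1] gap 0.0179
False
16.11 [ 0.5239 -0.2891  0.2462] F [-3.8  3.  -0.1] gap 0.0179
angle 1.0090555998816482 0.10420764391049654
17.04 [ 0.525  -0.2897  0.2466] F [1.  0.1 0. ] gap 0.07
19.82 [ 0.0629 -0.5432  0.4188] F [ 0.6 -0.2 -0.5] gap 0.0701
blue (np.float64(0.05499999999999999), {'side': (np.float64(0.045), np.float64(0.2)), 'top': (np.float64(0.07), np.float64(0.24))})
green (np.float64(0.92), {'side': (np.float64(0.915), np.float64(0.41)), 'top': (np.float64(0.925), np.float64(0.25))})
yellow (np.float64(0.5800000000000001), {'side': (np.float64(0.59), np.float64(0.36)), 'top': (np.float64(0.575), np.float64(0.51))})
```

View pics/b3.png

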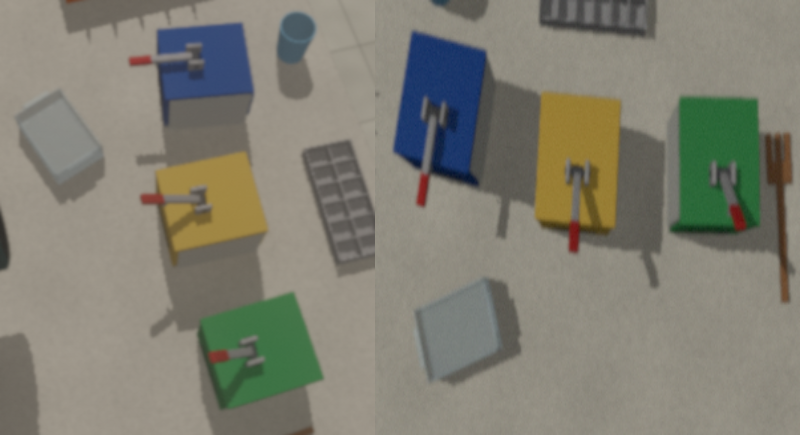

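Green reads about 0.92 rad from both views, so it is at its upper stop. Blue is down against its stop, yellow is still at 0.58 rad, the glass hasn't visibly moved, and the robot is clear of everything. I'm handing in.

```bash
python3 -c "
from station import *
print(job_done())"
```

```text
the job is handed in; nothing more can be done
None
```

The job is handed in: the blue lever was pushed down to its stop first, then the green lever was raised to its upper stop and let go. The yellow lever reads the same as at the start, and the glass container was not touched. Time was about 20 s of the 42 s allowed. The cameras put blue at about 0.05 rad, but it was pressed until the force limit tripped, with the fingertips at the level-lever height, so I take it as fully down.

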